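# Release a bearing ring from the ratchet clamp

### The arm

A 7-joint arm with a two-finger parallel gripper is mounted at the origin on the work surface; the furniture and walls round the work are solid. World frame = base frame: x ahead of the robot, y to its left, z up, the work surface at z = 0. Lengths are in m, angles in rad, forces in N, time in s.
With the tool pointing down it reaches from about 0.425 to 0.925 m from the base axis. Payload 6.8 kg.
Tool frame: the origin (TCP) lies midway between the tips of the shut fingers; the grasp point (between the pads) lies 19 mm behind it (env.grasp_offset is the distance from the TCP to the grasp point, in m); x points along the fingers, z is the direction in which the jaws open and shut, and the axes are right-handed (so a half turn about x gives the same grasp; the last joint's range is limited). The gripper opens to 88 mm and grips with 3 to 60 N. Pads are 20 mm wide; open, the fingers measure 115 mm over their backs; the gripper's body (75 mm by 178 mm) begins 61 mm behind the grasp point.
Start: joints at [-1.273, 0.477, 0.022, 1.555, -0.011, 1.109, -0.083], TCP at [0.266, 0.62, 0.223] pointing down, gripper open.
Joint ranges: [-2.96, 2.96], [-0.34, 2.1], [-1.41, 1.46], [0.24, 2.44], [-1.37, 4.51], [0.17, 1.92], [-2.96, 2.96]. Speed limits (rad/s): [2.39, 2.39, 3.14, 3.14, 3.14, 3.14, 3.14].

### API

Orientations are given as a unit quaternion [x, y, z, w].
In Python, from workcell import env gives the robot as it stands.
- The arm moves only by the tool jog_arm, never from a script. Its argument "motion" is a list of rows, each a list of 7 numbers: the shift along the world's x, y, z in cm, then the turn, a rotation vector about the world's x, y, z in degrees, then the gripper command: -1 is shut, 1 is fully open, values between are in proportion. In form: [[dx, dy, dz, wx, wy, wz, hand], ...]. A call has 1 to 8 rows; each row shifts and turns the commanded pose from where the row before left it; what a row does not reach is not made up. A row lasts 1/10 s, in which the tool goes at most 50 mm and 8.59 degrees, less where a joint would pass 70% of its speed; a pose out of reach is approached as far as the arm can. A call is refused whole if a number of a shift passes 5 or a number of a turn 8.59, either way. A call with a gripper value outside its range is refused whole. The fingers move at their own pace and stop on an object; "grip_force" is the grip in N (left out, the last holds). Time passes only in rows, so rows that do not move let the fingers close. It gives the time, the measured TCP pose, the force and the opening at its end, in the units of the state.
- env.sense(): the state, without advancing time (a new reading comes with each control period).
- env.get_image(name): name is "side" or "top" or "wrist"; returns a dict with "image" (420x560x3 uint8, red, green, blue), "fov_y" (degrees; the focal length in pixels is half the picture's height over the tangent of half this angle, whatever the lens; pixels are square), "cx", "cy" (the principal point, pixels), "extrinsics" (4x4, takes a point from world to camera coordinates). Camera axes: x right, y down, z forward; pixel columns grow to the right and rows downward; lengths in m; the calibration is good to about 2 mm. A picture is of the moment at which its call begins. There is no depth.
- env.job_done(): hands the job in, once; it reports no verdict.
The state is a dict: "t": time; "joint_pos": joint angles; "joint_vel": joint speeds; "tau": joint torques, N m; "eef_pos": TCP position; "eef_rot": TCP orientation; "force": force on the tool from outside, world axes, zero at the start; "moment": the same for the moment, N m; "finger_gap": finger opening in m.
Only numpy, scipy, OpenCV 4.12 (cv2) and the standard library are available. Lean on these libraries where they do the work, as an engineer would, in place of code of your own. Each camera call takes 0.05 s, during which the arm holds its last target. There are 200 camera calls.

### The job

Unclamp the ring: lift the red-tabbed ratchet pawl of the green bench clamp so that its spring draws the clamp bar fully back, then take the freed ring off its seat, lay it flat in the blue tray and let go of it.

Things in the scene. Friction and masses are not known exactly. Their poses are not given: they have to be found in the camera images.
- clamp_bar (a joint): Steel bar of the ratchet clamp, sliding along the clamp. Value in m: 0 = clamped (held by the pawl), 0.045 = fully back. Once the pawl's nose is out of the rack a spring (5 N) draws the bar back by itself within a second; it need not be touched. While forward, its lip reaches 15 mm over the ring's top, so the ring cannot be lifted; fully back, it stops 30 mm clear of the ring.
- clamp: Green ratchet bar clamp, fixed to the bench. Origin at the centre of its underside; x along it from pawl to ring, y across, z up. Base plate 280 x 76 x 12 mm. The pawl's hinge pin runs along y through (-105, 0, 60) mm; the pawl swings up and back about it, 0 to 1.0 rad: its nose leaves the rack at about 0.2, 0.45 is ample. The stiff hinge (0.06 N m) stays where it is left.
- pawl_tab (a point): Grip point in the upright red tab of the pawl; with the pawl down it lies at (-39, 0, 89) mm in the clamp's frame, axes as the clamp's. Tab: 16 mm along the clamp, 12 mm across it, 36 mm high (12 mm above this point, 24 mm below). Both sides are free for fingers: pinch it across and lead it along an arc about the hinge pin. All the rest of the clamp is below 70 mm.
- clamped_ring: Grey steel bearing ring in the clamp: 50 mm outside diameter, 16 mm high, about 0.12 kg. Origin at the centre of its underside, z up. It lies flat on a post (36 mm diameter, top at z = 36 mm) at (85, 0, 36) mm in the clamp's frame, between a V jaw and the bar's foot; its two sides across the clamp (y) are free: grip it there round the outside. Other, larger rings are not meant.
- blue_tray: Shallow, empty, square blue tray fixed to the bench: 150 x 150 mm outside, walls 4 mm thick and 24 mm high, floor 4 mm thick. Origin at the centre of its underside, z up. It stands left or right of the clamp; a grey tray like it, with another ring in it, stands on the other side.

How it is judged:
On the way:
1. the clamp bar has gone fully back while the ring is still on its seat (value of joint clamp_bar above 0.04 m and distance of clamped_ring from where it was at the start of the episode below 0.015 m), for 0.1 s.
At the end, for the whole second after the job is handed in: The clamp bar is back (40 mm or more), and the ring lies flat (within 10 degrees) and at rest on the floor of the blue tray (value of joint clamp_bar above 0.04 m and x of clamped_ring in the frame of blue_tray between -0.06 and 0.06 m and y of clamped_ring in the frame of blue_tray between -0.06 and 0.06 m and z of clamped_ring in the frame of blue_tray below 0.01 m and angle between clamped_ring's own z axis and vertical below 0.17 rad and linear speed of clamped_ring below 0.02 m/s); the robot touches nothing.
It also fails if it takes over 54 s, if anything falls off the work surface, if the arm or the gripper's body presses on something with over 40 N, if the wrist force passes 120 N, or if a joint passes its speed limit or range.

## Working session

There is one attempt and no reset: what is moved stays moved. The work goes in short steps, Python scripts to look and compute and a tool call to move; the robot and the scene stay as the last step left them, time stands still between calls to the robot, and variables do not carry over. Pictures are saved under pics/ and viewed, about 8 in all and at most 12, crops included, and the job is handed in when it is done.

Besides the shell and the picture viewer there is one more tool, called in YAML: its name, and indented under it one key for each argument. jog_arm: Moves the arm, as the interface text tells. Its arguments: {"type":"object","properties":{"motion":{"type":"array","items":{"type":"array","items":{"type":"number"}}},"grip_force":{"type":"number"}},"required":["motion"]}

```bash
mkdir -p pics; ls
cat > h.py <<'E'
import numpy as np, cv2
from workcell import env
def K(d):
    f=d["image"].shape[0]/2/np.tan(np.radians(d["fov_y"])/2); return f
def ray(d,u,v,z):
    f=K(d); E=np.array(d["extrinsics"]); R=E[:3,:3]; c=-R.T@E[:3,3]
    w=R.T@np.array([(u-d["cx"])/f,(v-d["cy"])/f,1]); return c+w*(z-c[2])/w[2]
def proj(d,p):
    f=K(d); q=np.array(d["extrinsics"])@np.append(p,1); return np.array([d["cx"]+f*q[0]/q[2],d["cy"]+f*q[1]/q[2]])
def save(d,n): cv2.imwrite("pics/"+n,d["image"][:,:,::-1])
E
python3 - <<'E'
from h import *
s=env.sense();print({k:np.round(v,3).tolist() for k,v in s.items()})
for n in("top","side"):
    d=env.get_image(n);save(d,n+"1.png");E=d["extrinsics"];print(n,d["fov_y"],d["cx"],d["cy"],np.round(-E[:3,:3].T@E[:3,3],3))
E
```

```text
pics
{'t': 0.0, 'joint_pos': [-1.273, 0.478, 0.022, 1.556, -0.011, 1.109, -0.083], 'joint_vel': [0.001, -0.001, 0.001, 0.002, 0.0, -0.0, 0.002], 'tau': [-0.0, -58.286, 1.535, -27.261, -0.054, 0.017, 0.0], 'eef_pos': [0.266, 0.62, 0.222], 'eef_rot': [-0.389, 0.591, 0.389, 0.59], 'force': [-0.059, -0.352, 0.619], 'moment': [0.009, -0.05, 0.023], 'finger_gap': 0.088}
top 47.51835318088497 271.6004336873892 210.59204642147736 [0.434 0.029 1.099]
side 47.91995838874853 276.8706115605778 215.8181711542597 [ 0.152 -0.873  0.75 ]
```

View pics/top1.png

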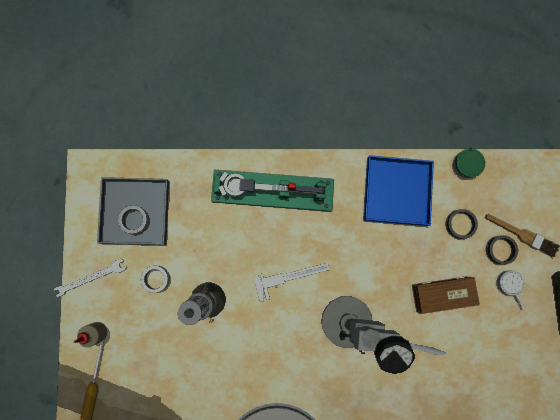

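View pics/side1.png

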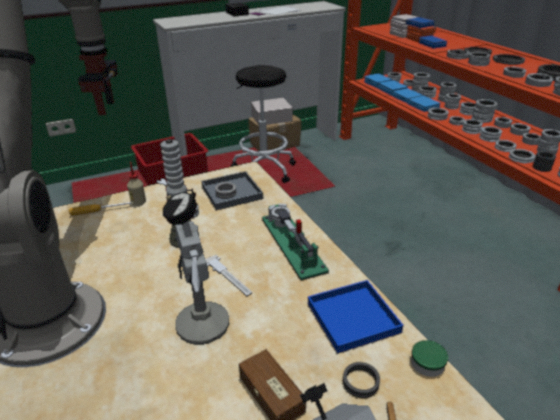

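The top view shows the clamp at about (272,190) with the ring at its left end (233,184) and the red tab at (292,187). The blue tray is on the right at (400,191). In the side view the red tab is at (299,227), and tall stands are on the robot's side of the bench. Next I'll measure these.

Run:
```python
from h import *
def big(m):
    c=max(cv2.findContours(m.astype(np.uint8),0,2)[0],key=cv2.contourArea);return c
d=env.get_image("top");h=cv2.cvtColor(d["image"],cv2.COLOR_RGB2HSV);H,S,V=cv2.split(h)
W=(S>90)&(V>40); W[:150]=0
g=W&(H>60)&(H<90); g[:,345:]=0
c=big(cv2.morphologyEx(g.astype(np.uint8),cv2.MORPH_CLOSE,np.ones((9,9))))
b=cv2.boxPoints(cv2.minAreaRect(c));P=np.array([ray(d,*p,0.012) for p in b]);print("clamp",b.round(1).tolist(),P.round(4).tolist(),P.mean(0).round(4))
L=max([P[1]-P[0],P[2]-P[1]],key=np.linalg.norm);print("axis",np.degrees(np.arctan2(L[1],L[0])),np.linalg.norm(P[1]-P[0]),np.linalg.norm(P[2]-P[1]))
t=W&(H>105)&(H<125);t[:,:345]=0
c=big(t);b=cv2.boxPoints(cv2.minAreaRect(c));P=np.array([ray(d,*p,0.024) for p in b]);print("tray",P.round(3).tolist(),P.mean(0).round(4))
r=(S>150)&((H<6)|(H>174))&(V>80);r[:,:270]=0;r[:,320:]=0;r[:150]=0;r[215:]=0
v,u=np.nonzero(r);print("red",u.mean(),v.mean(),len(u),ray(d,u.mean(),v.mean(),.1).round(4))
s=env.get_image("side");h2=cv2.cvtColor(s["image"],cv2.COLOR_RGB2HSV);r=(h2[:,:,1]>150)&((h2[:,:,0]<6)|(h2[:,:,0]>174));r[:215]=0;r[240:]=0;r[:,:285]=0;r[:,310:]=0
v2,u2=np.nonzero(r);print("side red",u2.mean(),v2.mean(),len(u2), [ray(s,u2.mean(),v2.mean(),z).round(4).tolist() for z in(.08,.09)])
for n,u,v,z in(("ring",233,184,.052),("lampbase",346,320,0),("lamphead",395,355,.2),("pest",189,313,.2),("pestbase",208,298,0)):print(n,ray(d,u,v,z).round(3))
save({"image":cv2.resize(d["image"][150:230,200:345],None,fx=5,fy=5,interpolation=2)},"c1.png")
```

```text
clamp [[211.3000030517578, 201.6999969482422], [213.6999969482422, 169.60000610351562], [334.0, 178.6999969482422], [331.6000061035156, 210.8000030517578]] [[0.5716, 0.1467, 0.012], [0.6463, 0.1418, 0.012], [0.6246, -0.1363, 0.012], [0.5499, -0.1293, 0.012]] [0.5981 0.0057 0.012 ]
axis -94.46157121637184 0.07484783771034662 0.2788897800933252
tray [[0.524, -0.199, 0.024], [0.677, -0.213, 0.024], [0.667, -0.367, 0.024], [0.514, -0.351, 0.024]] [ 0.5958 -0.2825  0.024 ]
red 291.8181818181818 185.0 33 [ 0.5957 -0.033   0.1   ]
side red 298.46666666666664 225.75555555555556 45 [[0.5987, -0.0308, 0.08], [0.5921, -0.0434, 0.09]]
ring [0.606 0.095 0.052]
lampbase [ 0.302 -0.159  0.   ]
lamphead [ 0.262 -0.215  0.2  ]
pest [0.341 0.165 0.2  ]
pestbase [0.353 0.153 0.   ]
```

View pics/c1.png

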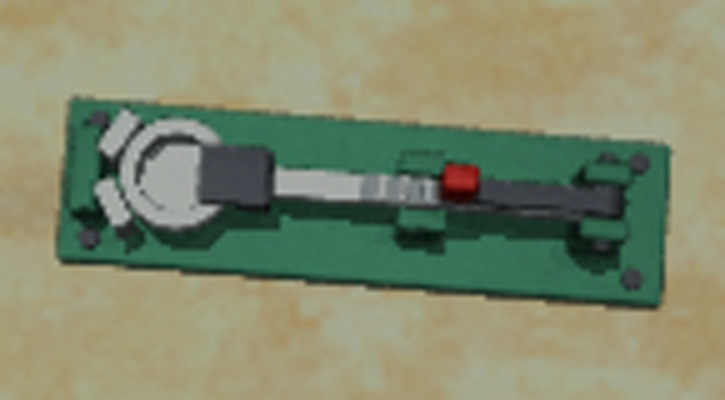

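The crop agrees with the fit: the ring is at the +y end, and the red tab matches its prediction to within 1 mm. Now I'll work out the required turn, the heights of the obstacles and the move plan.

Run:
```python
from h import *
from scipy.spatial.transform import Rotation as R
s=env.sense();r=R.from_quat(s["eef_rot"]);M=r.as_matrix();print(M.round(3))
a=np.radians(85.54);yh=np.array([-np.sin(a),np.cos(a),0])
for sg in(1,-1):
    z=sg*yh;x=np.array([0,0,-1.]);T=np.column_stack([x,np.cross(z,x),z]);print(sg,np.degrees((R.from_matrix(T)*r.inv()).as_rotvec()).round(2))
d=env.get_image("top");e=env.get_image("side")
def tri(a,b):
    A=[]
    for q,(u,v) in((d,a),(e,b)):
        E=np.array(q["extrinsics"]);f=K(q);P=np.array([[f,0,q["cx"]],[0,f,q["cy"]],[0,0,1]])@E[:3];A.append(P)
    X=cv2.triangulatePoints(A[0],A[1],np.float64(a),np.float64(b)).ravel();return (X[:3]/X[3]).round(3)
print("spring top",tri((189,313),(171,143)),"lamp",tri((395,355),(180,207)))
```

```text
[[-0.    -0.919  0.395]
 [-0.001  0.395  0.919]
 [-1.    -0.    -0.001]]
1 [6.0000e-02 4.0000e-02 1.0879e+02]
-1 [ 4.000e-02 -5.000e-02 -7.121e+01]
spring top [0.352 0.153 0.28 ] lamp [ 0.286 -0.184  0.315]
```

jog_arm:
  motion:
    - [3,-3.8,0.7,0,0,-4.5,0.5]
    - [3,-3.8,0.7,0,0,-4.5,0.5]
    - [3,-3.8,0.7,0,0,-4.5,0.5]
    - [3,-3.8,0.7,0,0,-4.5,0.5]
    - [3,-3.8,0.7,0,0,-4.5,0.5]
    - [3,-3.8,0.7,0,0,-4.5,0.5]
    - [3,-3.8,0.7,0,0,-4.5,0.5]
    - [3,-3.8,0.7,0,0,-4.5,0.5]

```text
t: 1.1
eef_pos: [0.5074, 0.3145, 0.2792]
eef_rot: [-0.186, 0.682, 0.187, 0.682]
force: [0.6, -0.2, -1.0]
finger_gap: 0.0659
```

jog_arm:
  motion:
    - [1.1,-4.3,0,0,0,-4.4,0]
    - [1.1,-4.3,0,0,0,-4.4,0]
    - [1.1,-4.3,0,0,0,-4.4,0]
    - [1.1,-4.3,0,0,0,-4.4,0]
    - [1.1,-4.3,0,0,0,-4.4,0]
    - [1.1,-4.3,0,0,0,-4.4,0]
    - [1.1,-4.3,0,0,0,-4.4,0]
    - [0,0,0,0,0,0,0]

```text
t: 1.9
eef_pos: [0.584, 0.0073, 0.2793]
eef_rot: [0.003, 0.707, -0.006, 0.708]
force: [0.0, -1.7, 0.6]
finger_gap: 0.0441
```

jog_arm:
  motion:
    - [0.5,-2.1,-3,0,0,-2.2,0]
    - [0.6,-1.9,-3,0,0,-2.2,0]
    - [0,0,-3,0,0,0,0]
    - [0,0,-3,0,0,0,0]
    - [0,0,0,0,0,0,0]

```text
t: 2.4
eef_pos: [0.5915, -0.0239, 0.1549]
eef_rot: [0.027, 0.709, -0.027, 0.704]
force: [0.1, 0.9, 0.6]
finger_gap: 0.044
```

Run:
```python
from h import *
d=env.get_image("wrist");save(d,"w1.png");E=np.array(d["extrinsics"]);print(E.round(3),env.sense()["eef_pos"])
a=np.radians(85.54);x=np.array([np.cos(a),np.sin(a),0]);c=np.array([.598,.0057,0])
print("pred tab top",proj(d,c-.039*x+[0,0,.101]),"ring top",proj(d,c+.085*x+[0,0,.052]))
```

```text
[[ 0.997 -0.076 -0.007 -0.59 ]
 [-0.071 -0.953  0.294  0.003]
 [-0.029 -0.293 -0.956  0.337]
 [ 0.     0.     0.     1.   ]] [ 0.5931294  -0.02405117  0.15732253]
pred tab top [292.60342639 245.29251156] ring top [293.11910403  49.16628751]
```

View pics/w1.png

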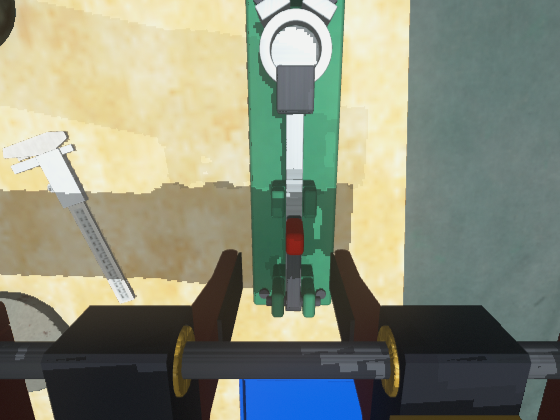

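The tab's top is at about (295,248), within 1 mm of the prediction, and the ring is at (295,48). Descending onto the tab.

jog_arm:
  motion:
    - [0.2,-0.8,-2.6,0,0,0,0]
    - [0,0,-3,0,0,0,0]
    - [0,0,-3,0,0,0,0]
    - [0,0,0,0,0,0,0]
    - [0,0,0,0,0,0,-1]
    - [0,0,0,0,0,0,-1]
    - [0,0,0,0,0,0,-1]
    - [0,0,0,0,0,0,-1]
  grip_force: 25

```text
t: 3.25
eef_pos: [0.5973, -0.0327, 0.074]
eef_rot: [0.028, 0.706, -0.027, 0.707]
force: [0.6, -0.6, 0.0]
finger_gap: 0.0152
```

jog_arm:
  motion:
    - [0,0,0,0,0,0,-1]
    - [0,0,0,0,0,0,-1]

```text
t: 3.45
eef_pos: [0.5966, -0.0326, 0.0736]
eef_rot: [0.028, 0.706, -0.027, 0.707]
force: [-2.1, 1.3, 6.1]
finger_gap: 0.012
```

jog_arm:
  motion:
    - [0,-0.09,0.39,3.39,-0.26,0,-1]
    - [-0.01,-0.1,0.38,3.39,-0.26,0,-1]
    - [-0.01,-0.13,0.38,3.39,-0.26,0,-1]
    - [-0.01,-0.15,0.37,3.39,-0.26,0,-1]
    - [-0.01,-0.17,0.36,3.39,-0.26,0,-1]
    - [-0.02,-0.19,0.35,3.39,-0.26,0,-1]
    - [-0.02,-0.22,0.33,3.39,-0.26,0,-1]
    - [-0.02,-0.23,0.33,3.39,-0.26,0,-1]

```text
t: 4.25
eef_pos: [0.5955, -0.0448, 0.1025]
eef_rot: [0.194, 0.68, 0.141, 0.693]
force: [-0.5, 2.3, -0.1]
finger_gap: 0.0115
```

jog_arm:
  motion:
    - [0,0,0,0,0,0,-1]
    - [0,0,0,0,0,0,-1]
    - [0,0,0,0,0,0,-1]
    - [0,0,0,0,0,0,-1]
    - [0,0,0,0,0,0,-1]
    - [0,0,0,0,0,0,-1]
    - [0,0,0,0,0,0,-1]

```text
t: 4.95
eef_pos: [0.5955, -0.0452, 0.1022]
eef_rot: [0.193, 0.68, 0.14, 0.693]
force: [-2.0, 0.9, 5.7]
finger_gap: 0.0117
```

Run:
```python
from h import *
d=env.get_image("wrist");save(d,"w2.png")
```

```text
(no output)
```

View pics/w2.png

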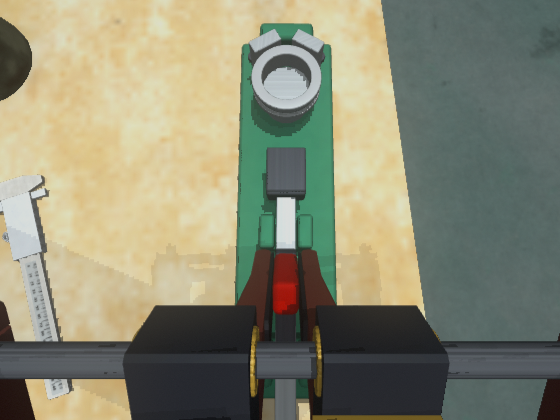

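The picture shows that the bar has slid back: its lip (286,170) is well clear of the ring (286,80), which is still on its seat. Next I'll release the tab, back out, and go above the ring.

jog_arm:
  motion:
    - [0,0,0,0,0,0,0]
    - [0,0,0,0,0,0,0]
    - [0,0,0,0,0,0,0]
    - [0,-0.9,1.8,0,0,0,0]
    - [0,-0.9,1.8,0,0,0,0]
    - [0,-0.9,1.8,0,0,0,0]
    - [0,-0.9,1.8,0,0,0,0]
    - [0,-0.9,1.8,0,0,0,0]

```text
t: 5.8
eef_pos: [0.5953, -0.0911, 0.1921]
eef_rot: [0.193, 0.681, 0.139, 0.693]
force: [-0.3, -0.5, 0.0]
finger_gap: 0.044
```

jog_arm:
  motion:
    - [0.1,2.5,0,-6.78,0.52,0,1]
    - [0.1,2.5,0,-6.78,0.52,0,1]
    - [0.1,2.5,0,-6.78,0.52,0,1]
    - [0.2,2.5,0,-6.78,0.52,0,1]
    - [0.2,3,-1,0,0,0,1]
    - [0.2,3,-1,0,0,0,1]
    - [0,0,-1,0,0,0,1]
    - [0,0,0,0,0,0,1]

```text
t: 6.6
eef_pos: [0.6034, 0.0695, 0.16]
eef_rot: [0.026, 0.708, -0.027, 0.706]
force: [0.1, -1.1, 1.3]
finger_gap: 0.0878
```

Run:
```python
from h import *
d=env.get_image("wrist");save(d,"w3.png");s=env.sense();print(s["eef_pos"],s["eef_rot"],s["t"])
a=np.radians(85.54);x=np.array([np.cos(a),np.sin(a),0]);c=np.array([.598,.0057,0])
p=c+.085*x;print(p,"pred",proj(d,p+[0,0,.052]),ray(d,285,200,.052))
```

```text
[0.60392743 0.06800102 0.16086336] [ 0.02730849  0.70706131 -0.02828223  0.70605854] 6.65
[0.60460986 0.09044261 0.        ] pred [285.57125948 182.23736385] [0.60308454 0.07626642 0.052     ]
```

View pics/w3.png

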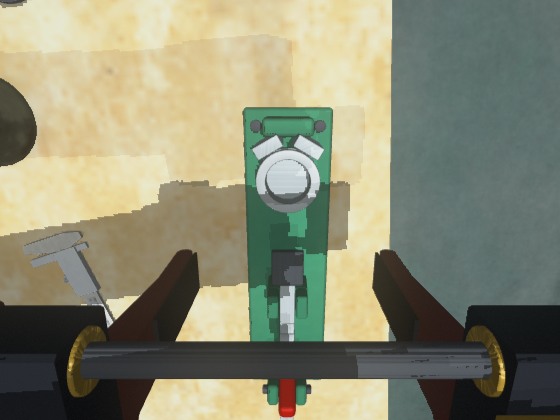

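The ring's centre is at (288,181), about 1.3 mm off in x from the prediction. Correcting that, then descending and gripping.

jog_arm:
  motion:
    - [0.2,2.2,-2.4,0,0,0,1]
    - [0,0,-3,0,0,0,1]
    - [0,0,-3,0,0,0,1]
    - [0,0,-2.5,0,0,0,1]
    - [0,0,-2.5,0,0,0,1]
    - [0,0,0,0,0,0,1]
    - [0,0,0,0,0,0,-1]
    - [0,0,0,0,0,0,-1]
  grip_force: 25

```text
t: 7.45
eef_pos: [0.6078, 0.0905, 0.0293]
eef_rot: [0.028, 0.706, -0.028, 0.707]
force: [-0.3, 0.2, -0.6]
finger_gap: 0.0755
```

jog_arm:
  motion:
    - [0,0,0,0,0,0,-1]
    - [0,0,0,0,0,0,-1]
    - [0,0,0,0,0,0,-1]
    - [0,0,0,0,0,0,-1]

```text
t: 7.85
eef_pos: [0.6067, 0.0915, 0.0281]
eef_rot: [0.028, 0.706, -0.027, 0.707]
force: [-2.0, 0.3, 2.4]
finger_gap: 0.0481
```

jog_arm:
  motion:
    - [0,0,1,0,0,0,-1]
    - [0,0,2,0,0,0,-1]
    - [0,0,3,0,0,0,-1]
    - [0,0,3,0,0,0,-1]
    - [0,0,3,0,0,0,-1]
    - [0,0,0,0,0,0,-1]

```text
t: 8.45
eef_pos: [0.6092, 0.0916, 0.1522]
eef_rot: [0.028, 0.704, -0.027, 0.709]
force: [0.5, 0.1, -0.7]
finger_gap: 0.0481
```

Run:
```python
from h import *
d=env.get_image("wrist");save(d,"w4.png");s=env.sense();print(s["eef_pos"],s["finger_gap"],s["force"])
```

```text
[0.60772807 0.09159052 0.14984382] 0.04816939774788411 [-0.16023029  0.47865473 -1.72553437]
```

View pics/w4.png

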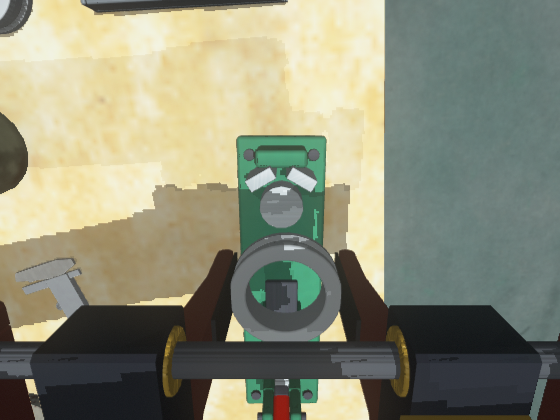

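The ring (286,288) is held and level, and the post (281,207) is empty. The fingers reach 9 mm below the ring's underside, so I'll carry it over the tray, go close to the floor and open. I'm raising it first to pass clear of the lifted pawl.

jog_arm:
  motion:
    - [0,-1,3,0,0,0,-1]
    - [-0.1,-3,1,0,0,0,-1]
    - [-0.1,-4,0,0,0,0,-1]
    - [-0.2,-4.5,0,0,0,0,-1]
    - [-0.2,-4.5,0,0,0,0,-1]
    - [-0.2,-4.5,0,0,0,0,-1]
    - [-0.2,-4.5,0,0,0,0,-1]
    - [0,-4.5,0,0,0,0,-1]

```text
t: 9.3
eef_pos: [0.595, -0.2149, 0.1859]
eef_rot: [0.028, 0.708, -0.027, 0.706]
force: [1.7, -0.2, -1.5]
finger_gap: 0.0483
```

jog_arm:
  motion:
    - [0,-4,0,0,0,0,-1]
    - [0,-2,-2,0,0,0,-1]
    - [0,-0.9,-3,0,0,0,-1]
    - [0,0,-3,0,0,0,-1]
    - [0,0,-3,0,0,0,-1]
    - [0,0,0,0,0,0,-1]

```text
t: 9.9
eef_pos: [0.5923, -0.2806, 0.0718]
eef_rot: [0.029, 0.71, -0.026, 0.703]
force: [-1.0, -0.1, -1.5]
finger_gap: 0.0478
```

Run:
```python
from h import *
d=env.get_image("wrist");save(d,"w5.png");s=env.sense();print(s["eef_pos"],s["finger_gap"],s["force"],s["t"])
print("tray",proj(d,np.array([.5958,-.2825,.024])))
```

```text
[ 0.59407294 -0.28147973  0.07457415] 0.04827345551565137 [-0.25608363 -0.09234709 -0.57785073] 9.95
tray [292.20008801 238.55353335]
```

View pics/w5.png

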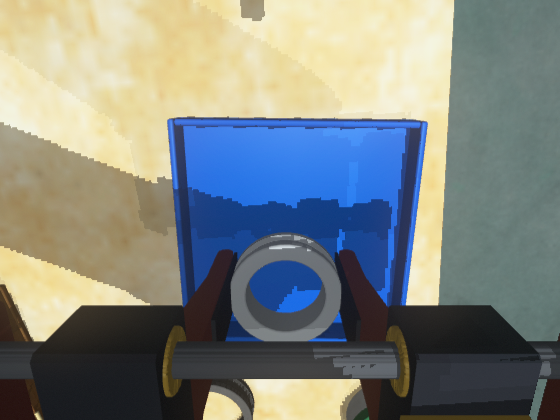

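The ring (286,288) is over the blue tray, whose walls run at columns 180 and 415. I'll shift 3 mm in +x and lower.

jog_arm:
  motion:
    - [0.3,0,-3,0,0,0,-1]
    - [0,0,-2,0,0,0,-1]
    - [0,0,-1,0,0,0,-1]
    - [0,0,-0.5,0,0,0,-1]
    - [0,0,-0.2,0,0,0,-1]
    - [0,0,0,0,0,0,-1]
    - [0,0,0,0,0,0,-1]

```text
t: 10.65
eef_pos: [0.6001, -0.2829, 0.0116]
eef_rot: [0.027, 0.706, -0.028, 0.707]
force: [0.6, -0.3, -1.5]
finger_gap: 0.0482
```

Lowering a little more, then opening gently in steps.

jog_arm:
  motion:
    - [0,0,-0.2,0,0,0,-1]
    - [0,0,-0.2,0,0,0,-1]
    - [0,0,0,0,0,0,-1]
    - [0,0,0,0,0,0,0.3]
    - [0,0,0,0,0,0,0.5]
    - [0,0,0,0,0,0,0.5]
    - [0,0,0,0,0,0,0.5]
    - [0,0,0,0,0,0,0.5]

```text
t: 11.45
eef_pos: [0.5995, -0.2826, 0.0066]
eef_rot: [0.027, 0.707, -0.027, 0.707]
force: [0.6, -0.6, 0.9]
finger_gap: 0.0657
```

jog_arm:
  motion:
    - [0,0,1,0,0,0,0.5]
    - [0,0,2,0,0,0,0.5]
    - [0,0,3,0,0,0,0.5]
    - [0,0,4,0,0,0,0.5]
    - [0,0,4,0,0,0,0.5]
    - [0,0,0,0,0,0,0.5]
    - [0,0,0,0,0,0,0.5]

```text
t: 12.15
eef_pos: [0.6001, -0.2828, 0.1483]
eef_rot: [0.027, 0.706, -0.028, 0.708]
force: [-0.2, 0.4, -1.0]
finger_gap: 0.0659
```

Run:
```python
from h import *
d=env.get_image("wrist");t=env.get_image("side")
im=np.hstack([cv2.resize(d["image"],(400,300)),cv2.resize(t["image"][190:370,200:440],(400,300))]);save({"image":im},"f.png");s=env.sense();print(s["eef_pos"],s["force"],s["t"])
for z in(.0,.02):print(proj(d,np.array([.599,-.2825,z])))
```

```text
[ 0.59881452 -0.28209643  0.14583821] [-0.31507847 -0.2359238  -0.02380147] 12.25
[283.88739583 195.12771466]
[283.86192198 201.08746247]
```

View pics/f.png

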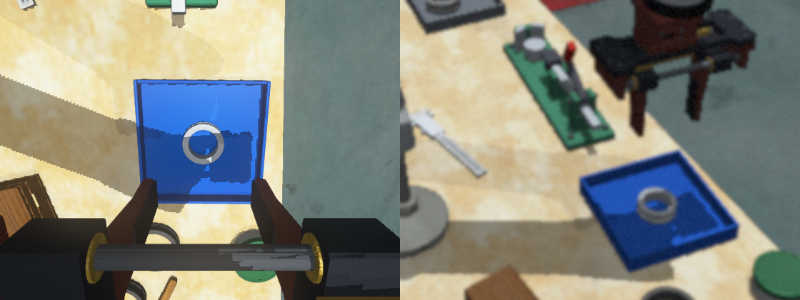

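The ring lies flat at the centre of the blue tray in both views. The bar is back, the pawl is up and the gripper is clear, so I'm handing in.

```bash
python3 -c "
from h import *
print(env.job_done())"
```

```text
the job is handed in; nothing more can be done
None
```

The ring is unclamped, lying flat in the blue tray and released. The job was handed in at about 12.3 s of the 54 s allowed; no verdict was reported.

- **Clamp:** I pinched the red tab and led it about 27° (0.47 rad) up its arc. The wrist picture then showed the bar fully back with the ring still on its seat.
- **Ring:** I gripped it across its free sides, carried it over the raised pawl to the tray and opened the fingers. It dropped the last centimetre or so, because the fingertips reach 9 mm below its underside.
- **Last checks:** the wrist and side pictures show the ring flat at the centre of the tray. The gripper is about 15 cm up and touching nothing, with the force reading under 1 N.
- **Disagreements:** the finger opening on the ring read 48 mm against its 50 mm diameter, yet the grip held. Measured positions differed from predicted ones by 1–4 mm and were corrected on the way. No check failed.

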